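# Lay the cone packet down and shut the tool drawer

### The arm

A 7-joint arm with a two-finger parallel gripper is mounted at the origin on the work surface; the furniture and walls round the work are solid. World frame = base frame: x ahead of the robot, y to its left, z up, the work surface at z = 0. Lengths are in m, angles in rad, forces in N, time in s.
With the tool pointing down it reaches from about 0.35 to 0.9 m from the base axis. Payload 7.2 kg.
Tool frame: the origin (TCP) lies at the very end of the fingers, on their centre line; the grasp point (between the pads) lies 19 mm behind it (manip.pinch_z is the distance from the TCP to the grasp point, in m); z points along the fingers, y is the direction in which the jaws open and shut (so a half turn about z gives the same grasp; the last joint's range is limited). The gripper opens to 85 mm and grips with 20 to 120 N. Pads are 22 mm wide; open, the fingers measure 114 mm over their backs; the gripper's body (76 mm by 85 mm) begins 54 mm behind the grasp point. The pads swing forward as they close: fully open they stand 13 mm farther back than shut.
Start: joints at [-1.396, 0.411, -0.013, 1.596, 0.006, 1.134, -0.082], TCP at [0.15, 0.607, 0.231] pointing down, gripper open.
Joint ranges: [-2.95, 2.95], [-0.29, 1.99], [-1.47, 1.44], [0.14, 2.54], [-1.03, 4.17], [0.13, 1.85], [-2.86, 2.86]. Speed limits (rad/s): [2.39, 2.39, 3.01, 3.01, 3.14, 3.14, 3.14].

### API

Orientations are given as a unit quaternion [x, y, z, w].
In Python, from plant import manip, vision, finder gives the robot as it stands.
- The arm moves only by the tool play_rows, never from a script. Its argument "moves" is a list that holds one entry, the list of rows, each a list of 7 numbers: the finger opening in m, from 0 to 0.0854, then the shift along the world's x, y, z in m, then the turn, a rotation vector about the world's x, y, z in degrees. A call has 1 to 12 rows; each row is the pose to reach, as a shift and turn from the pose commanded when the call began; what a row does not reach only later rows make up. A row lasts 1/8 s, in which the tool goes at most 62.5 mm and 10.7 degrees, less where a joint would pass 70% of its speed; a pose out of reach is approached as far as the arm can. A call with a gripper value outside its range is refused whole. The fingers move at their own pace and stop on an object; the grip force is fixed at half the most. Time passes only in rows, so rows that repeat a pose let the fingers close. It gives the time, the measured TCP pose, the force and the opening at its end, in the units of the state.
- manip.get_obs(): the state, without advancing time (a new reading comes with each control period).
- vision.capture(name): name is "scene" or "top"; returns the picture (420x560x3 uint8, red, green, blue); there is no depth.
- vision.camera_params(name): a dict with "camera_matrix" (3x3 intrinsics, pixels), "extrinsics" (4x4, takes a point from world to camera coordinates). Camera axes: x right, y down, z forward; pixel columns grow to the right and rows downward; lengths in m; the calibration is good to about 2 mm. A picture is of the moment at which its call begins. camera_params takes no time and is no camera call.
- manip.finish_job(): hands the job in, once; it reports no verdict.
Trained networks look in the newest picture that a camera, given by its name, has taken for a name from the list of things; names that differ only in an ending like _2 or _b are one class to them, and where a whole thing is asked for, a point or a joint stands for the part that bears it (a point fixed in the world has none). Each returns a list of dicts, best first, with "p" (0 to 1); they miss things now and then, are a little off and sometimes report something else, mostly with a low value. They report only what shows in the picture. A call takes as long as a camera call. They do not tell look-alikes from the thing itself.
- finder.recognise(query, camera): "point" ([x, y, z] in m, in the coordinates of the camera as it stood for that picture, good to about 4 mm: the middle of the surface that is visible of it).
- finder.regions_of(query, camera): "region" (420x560 bool, what is visible of it).
- finder.landmark_of(query, camera): "point" ([x, y, z] in m, in the coordinates of the camera as it stood for that picture, good to about 4 mm: a listed point, or the origin of a listed thing).
The state is a dict: "time_s": time; "joints": joint angles; "qvel": joint speeds; "tau": joint torques, N m; "eef_pos": TCP position; "eef_rot": TCP orientation; "force": force on the tool from outside, world axes, zero at the start; "ft_torque": the same for the moment, N m; "finger_gap": finger opening in m.
Only numpy, scipy, OpenCV 4.12 (cv2) and the standard library are available. Lean on these libraries where they do the work, as an engineer would, in place of code of your own. Each camera call takes 0.05 s, during which the arm holds its last target.

### The job

The upper drawer of the wooden tool chest will not shut, because the packet of kiln cones in it has been left standing on end and is too tall to pass under the chest's top. With the fingertips, push the packet over so that it lies flat on the drawer's floor, tipping it away from the little clay stamp beside it, then push the drawer gently until it is fully shut. Do not grasp, squeeze or lift the packet or the stamp, leave the stamp standing, and do not disturb the crockery and jars round about.

Things in the scene. Friction and masses are not known exactly. Their poses are not given: they have to be found in the camera images.
- tool_drawers_drawer_2 (a joint): upper drawer of the chest: metres that it stands out; 0 = fully shut, at most 0.11. It slides with about 1 N of friction and stays where it is left.
- tool_drawers: small wooden chest on the table, 242 mm deep, 312 wide, 205 high, fixed; two drawers, one above the other, each with a round brass knob; the lower one is shut and stays so. Origin: under the chest's middle at table height; x points from the drawer fronts to the back (the way the drawer is pushed shut), y left, z up. A bowl and a cup, fixed, stand on the rear half of its top, up to 275 mm high.
- drawer_inside (a point): middle of the upper drawer's inner floor (cork-lined), moves with it; 128 mm above the table; axes as the chest's. The drawer is an open tray 173 mm long (x), 256 mm wide inside (y); side walls up to 189 mm above the table. Its front board (12 mm thick, 276 wide, 105 to 192 mm above the table) has its inner face 91 mm and its outer face 103 mm in front (-x) of this point.
- drawer_knob (a point): middle of the front of the upper drawer's brass knob, 143 mm above the table, moves with the drawer; axes as the chest's. The knob is 24 mm in diameter and stands 28 mm out from the drawer's front board.
- chest_lip (a point): middle of the lower front edge of the chest's top board, 194 mm above the table; what stands higher cannot pass under it. The board (11 mm thick) stands 8 mm proud of the shut drawer's front board: an upright finger pushing on the board meets it before the drawer is shut, so push on the knob or with tilted fingers. Axes as the chest's.
- packet: packet of kiln cones, a flat box 85 x 58 x 26 mm, 0.13 kg, standing loose on end in the open part of the upper drawer, top 213 mm above the table. Origin: middle of the end it stands on; z along its 85 mm length (up at the start), x along its 58 mm width, y along its 26 mm thickness (x, y about as the chest's at the start). Pushed near its top along its y, it tips easily.
- packet_center (a point): centre of the packet, 42 mm above the drawer's floor when it stands, 13 mm when it lies flat; axes as the packet's.
- clay_stamp: small pinkish clay stamp with a waist, 23 mm across, 50 mm high, 20 g, standing loose on the drawer's floor beside the packet, to its left or to its right (about 40 mm from centre to centre along the chest's y). Origin: middle of its foot; z up while it stands. On the packet's other side there is room for the packet to lie flat.
- stamp_center (a point): centre of the stamp, 25 mm above its foot; axes as the stamp's.
- bisque_cup: small unglazed pinkish cup, 68 mm across, 62 high, upright on the table, to be left alone. Origin: middle of its foot.
- masking_tape: roll of pale tape lying flat on the table, 96 mm across, 25 high, to be left alone. Origin: middle of its underside.
- glaze_jar: round glaze jar with a dark lid, 65 mm across, 86 high, upright on the table, to be left alone. Origin: middle of its foot.
- black_cup: small black footed cup, 112 mm across, 86 high, upright on the table, to be left alone. Origin: middle of its foot.
Things that resemble listed ones, but are neither listed nor needed, are in the scene too. There is more than one size of the packet; the job needs the larger.

How it is judged:
By the outcome, as a careful person would: the job done as asked, in the order asked, and still so for the second after the job is handed in, with the robot touching nothing.
It also fails if it takes over 45 s, if anything falls off the work surface, if the arm or the gripper's body presses on something with over 40 N, if the wrist force passes 120 N, or if a joint passes its speed limit or range.

## Working session

There is one attempt and no reset: what is moved stays moved. The work goes in short steps, Python scripts to look and compute and a tool call to move; the robot and the scene stay as the last step left them, time stands still between calls to the robot, and variables do not carry over. Pictures are saved under pics/ and viewed, and the job is handed in when it is done.

Besides the shell and the picture viewer there is one more tool, called after ">>>" in YAML: its name, and indented under it one key for each argument. play_rows: Moves the arm, as the interface text tells. Its arguments: {"type":"object","properties":{"moves":{"type":"array","items":{"type":"array","items":{"type":"array","items":{"type":"number"}}}}},"required":["moves"]}

```bash
mkdir -p pics
cat > h.py <<'E'
import numpy as np, cv2
from plant import manip, vision, finder
def cap(c,n):
    im=vision.capture(c); cv2.imwrite(f'pics/{n}.png',cv2.cvtColor(im,cv2.COLOR_RGB2BGR)); return im
def w(c,p):
    E=np.array(vision.camera_params(c)["extrinsics"]); return (np.linalg.inv(E)@np.append(p,1))[:3]
def pix(c,p):
    P=vision.camera_params(c);E=np.array(P["extrinsics"]);q=np.array(P["camera_matrix"])@(E@np.append(p,1))[:3];return q[:2]/q[2]
def ray(c,u,v,z):
    P=vision.camera_params(c);E=np.linalg.inv(np.array(P["extrinsics"]));d=E[:3,:3]@np.linalg.inv(np.array(P["camera_matrix"]))@[u,v,1];o=E[:3,3];return o+d*(z-o[2])/d[2]
def lm(q,c,f='landmark_of'):
    for r in getattr(finder,f)(q,c)[:4]:
        x=w(c,r['point']);print(q,c,round(r['p'],2),x.round(4),pix(c,x).round(0))
E
python3 - <<'E'
from h import *
np.set_printoptions(suppress=True)
for c in('scene','top'):
    cap(c,c+'0')
    for q in('tool_drawers','drawer_inside','drawer_knob','chest_lip','packet','packet_center','clay_stamp','stamp_center'): lm(q,c)
print(manip.get_obs())
E
```

```text
tool_drawers scene 0.76 [0.6536 0.1379 0.0004] [253. 215.]
drawer_inside scene 0.84 [0.5729 0.1935 0.128 ] [262. 205.]
drawer_knob scene 0.84 [0.4693 0.2673 0.1444] [276. 224.]
packet scene 0.75 [0.5263 0.2008 0.1325] [272. 209.]
packet scene 0.64 [0.317  0.6084 0.0048] [260. 352.]
packet_center scene 0.55 [0.316  0.6044 0.0318] [261. 346.]
packet_center scene 0.54 [0.5211 0.2021 0.1714] [273. 201.]
clay_stamp scene 0.44 [0.5518 0.2346 0.1279] [260. 213.]
stamp_center scene 0.61 [0.5724 0.1952 0.1271] [261. 205.]
stamp_center scene 0.51 [0.5515 0.2326 0.1518] [261. 208.]
tool_drawers top 0.79 [ 0.6537  0.1323 -0.001 ] [280. 175.]
drawer_inside top 0.61 [0.5756 0.1894 0.1298] [270. 191.]
drawer_knob top 0.63 [0.466  0.2683 0.1469] [255. 232.]
chest_lip top 0.7 [0.5759 0.1908 0.1939] [269. 184.]
packet top 0.59 [0.5291 0.2002 0.1229] [271. 207.]
packet top 0.58 [ 0.3262  0.6071 -0.0008] [165. 318.]
packet_center top 0.69 [0.5265 0.1991 0.1696] [272. 204.]
packet_center top 0.47 [0.3235 0.6094 0.028 ] [162. 319.]
clay_stamp top 0.42 [0.5544 0.2309 0.1278] [259. 202.]
stamp_center top 0.41 [0.5544 0.2354 0.1529] [257. 200.]
stamp_center top 0.27 [0.4152 0.2799 0.0023] [259. 257.]
{'time_s': 0.9, 'joints': array([-1.39618575,  0.41107844, -0.01269616,  1.5961921 ,  0.00563029,
        1.13428246, -0.08218866]), 'qvel': array([ 0.00085667, -0.00012899,  0.0005459 , -0.00056135,  0.00192213,
        0.00023127,  0.00104532]), 'tau': array([  0.00158234, -60.04114151,   0.68126377, -29.97343719,
         0.013739  ,   0.00207201,   0.00001746]), 'eef_pos': array([0.15029502, 0.60667591, 0.2313142 ]), 'eef_rot': array([0.12109242, 0.99264124, 0.00003699, 0.0000161 ]), 'force': array([-0.68491569, -0.62998844, -0.36104648]), 'ft_torque': array([-0.01111665,  0.02873661,  0.00363038]), 'finger_gap': 0.08563462233718523}
```

Run:
```python
import cv2
a=cv2.imread('pics/scene0.png');b=cv2.imread('pics/top0.png')
cv2.imwrite('pics/sc.png',cv2.resize(a[120:300,160:400],None,fx=3.3,fy=3.3,interpolation=cv2.INTER_CUBIC))
cv2.imwrite('pics/tc.png',cv2.resize(b[100:280,160:400],None,fx=3.3,fy=3.3,interpolation=cv2.INTER_CUBIC))
```

```text
(no output)
```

View pics/scene0.png

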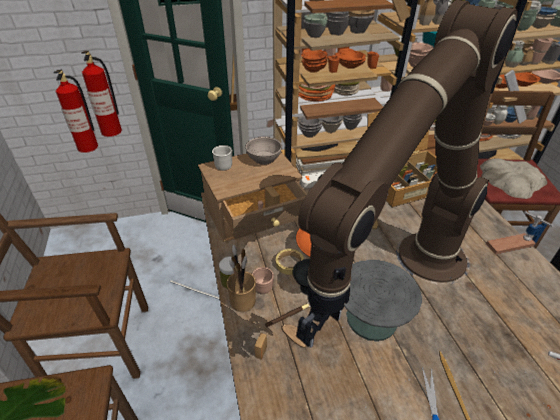

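View pics/top0.png

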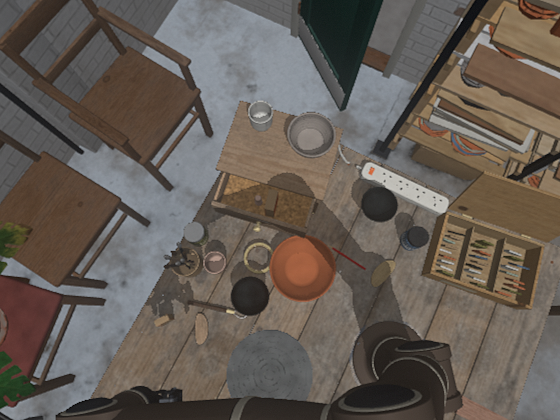

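View pics/sc.png

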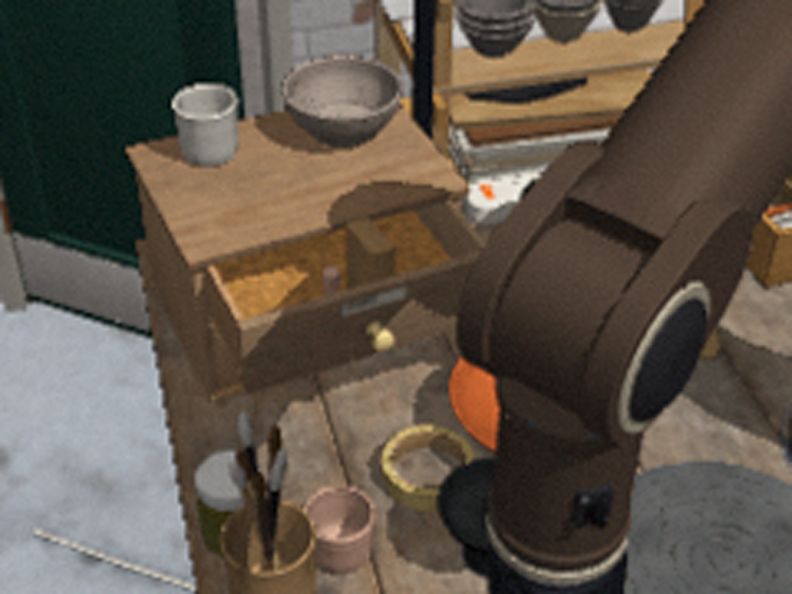

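View pics/tc.png

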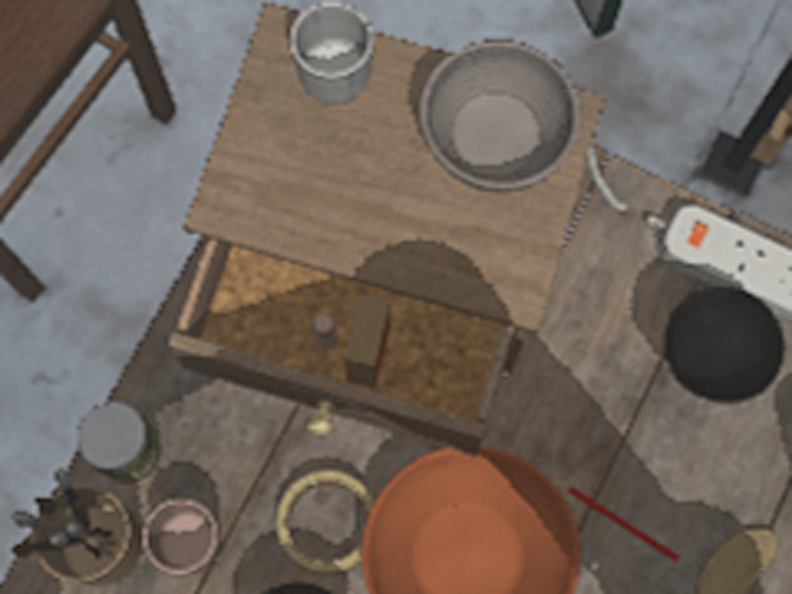

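Run:
```python
from h import *
np.set_printoptions(suppress=True,precision=4)
for u,v in [(216.7,169.7),(320.6,200),(239.4,101),(340,129)]: print(ray('top',u,v,.205))
a=-35.4*np.pi/180
X=np.array([np.cos(a),np.sin(a)]);Y=np.array([-X[1],X[0]]);I=np.array([.574,.1915])
def ch(p): d=np.array(p[:2])-I; return np.array([d@X,d@Y])
for q in('bisque_cup','masking_tape','glaze_jar','black_cup'):
    lm(q,'top')
# packet top face mask corners at z .213, top cam
im=cv2.imread('pics/top0.png')
cv2.imwrite('pics/tc2.png',cv2.resize(im[165:240,205:330],None,fx=6.3,fy=6.3,interpolation=cv2.INTER_CUBIC))
for n,p in dict(pk1=(.5263,.2008),pk2=(.5211,.2021),pk3=(.5291,.2002),pk4=(.5265,.1991),s1=(.5518,.2346),s2=(.5515,.2326),s3=(.5544,.2309),s4=(.5544,.2354),o=(.6536,.135),kn=(.468,.268),lip=(.5759,.1908)).items(): print(n,ch(p))
```

```text
[0.6578 0.3189 0.205 ]
[0.4862 0.0715 0.205 ]
[0.8418 0.1981 0.205 ]
[ 0.6684 -0.0516  0.205 ]
bisque_cup top 0.76 [ 0.4322  0.4105 -0.0037] [218. 265.]
masking_tape top 0.58 [0.4155 0.278  0.0008] [259. 257.]
masking_tape top 0.36 [0.47   0.2709 0.1437] [254. 232.]
glaze_jar top 0.63 [ 0.321  -0.1926  0.0014] [409. 240.]
black_cup top 0.73 [ 0.4501 -0.1197 -0.0012] [373. 209.]
pk1 [-0.0443 -0.0201]
pk2 [-0.0493 -0.022 ]
pk3 [-0.0416 -0.0189]
pk4 [-0.0431 -0.0213]
s1 [-0.0431  0.0223]
s2 [-0.0421  0.0205]
s3 [-0.0388  0.0208]
s4 [-0.0414  0.0244]
o [0.0976 0.0001]
kn [-0.1307  0.001 ]
lip [0.002  0.0005]
```

View pics/tc2.png

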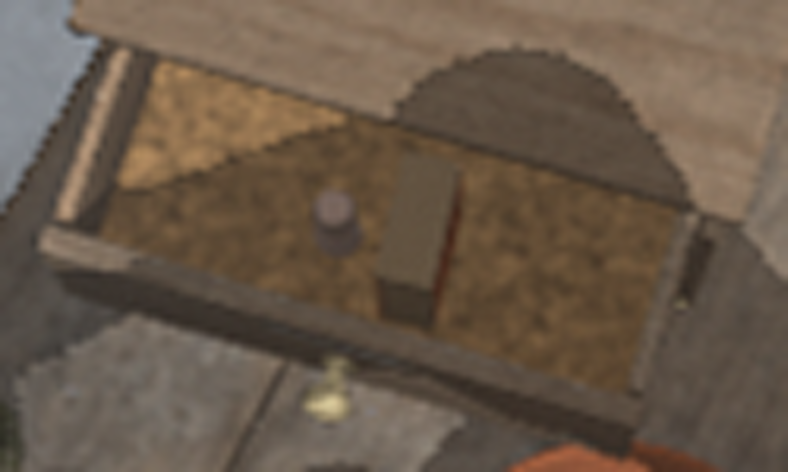

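>>> play_rows:
  moves:
    - [[0, 0, 0, 0.06, 0, 0, 0], [0, 0.02, -0.02, 0.11, 0, 0, -5], [0, 0.06, -0.055, 0.12, 0, 0, -10], [0, 0.1, -0.09, 0.12, 0, 0, -15], [0, 0.14, -0.13, 0.12, 0, 0, -21.5], [0, 0.18, -0.165, 0.12, 0, 0, -21.5], [0, 0.22, -0.2, 0.12, 0, 0, -21.5], [0, 0.26, -0.24, 0.12, 0, 0, -21.5], [0, 0.3, -0.275, 0.12, 0, 0, -21.5], [0, 0.34, -0.31, 0.12, 0, 0, -21.5], [0, 0.38, -0.35, 0.12, 0, 0, -21.5], [0, 0.402, -0.37, 0.1, 0, 0, -21.5]]

```text
time_s: 2.6
eef_pos: [0.5551, 0.2336, 0.3326]
eef_rot: [0.306, 0.952, 0.001, 0.002]
force: [0.1, 0.8, -1.1]
finger_gap: -0.0003
```

Run:
```python
from h import *
np.set_printoptions(suppress=True,precision=4)
o=manip.get_obs();print(o['eef_pos'],o['eef_rot'])
a=cap('scene','s1');cap('top','t1')
lm('packet_center','scene');lm('stamp_center','scene');lm('drawer_inside','scene')
im=cv2.imread('pics/s1.png')
cv2.imwrite('pics/s1c.png',cv2.resize(im[130:280,180:380],None,fx=4,fy=4,interpolation=cv2.INTER_CUBIC))
```

```text
[0.5551 0.2336 0.3326] [0.3059 0.9521 0.0008 0.0016]
packet_center scene 0.61 [0.5235 0.2039 0.17  ] [272. 201.]
packet_center scene 0.56 [0.3145 0.6036 0.0302] [262. 346.]
stamp_center scene 0.49 [0.4658 0.2649 0.1458] [278. 223.]
stamp_center scene 0.36 [0.5514 0.2309 0.1522] [261. 207.]
drawer_inside scene 0.55 [0.5749 0.1937 0.1269] [261. 205.]
```

View pics/s1c.png

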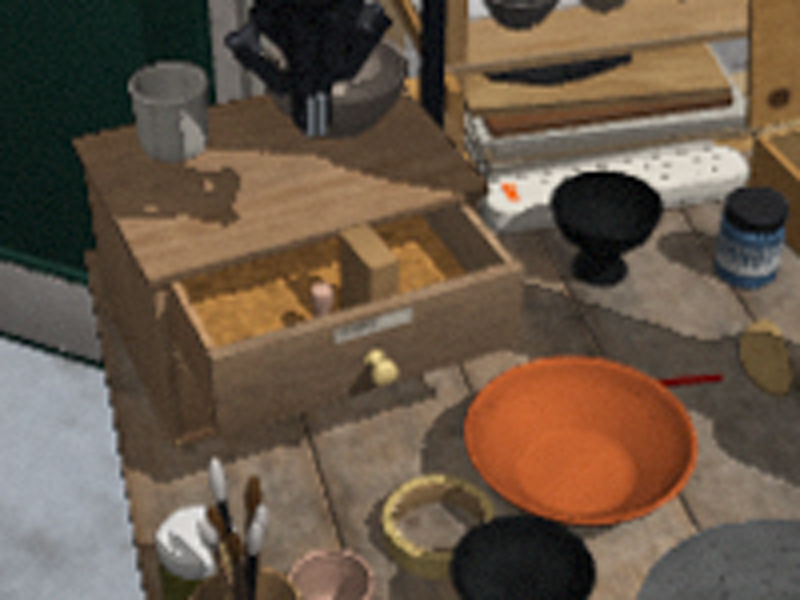

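View pics/t1.png

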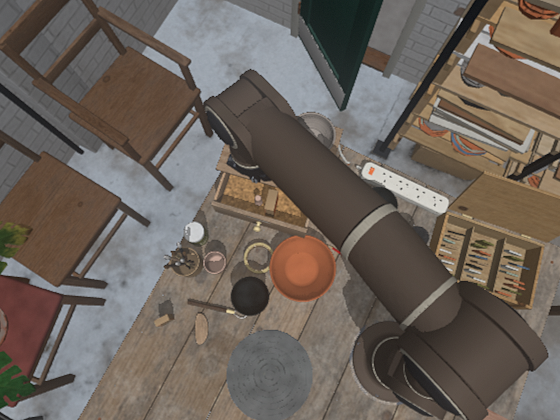

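>>> play_rows:
  moves:
    - [[0, 0, 0, -0.03, 0, 0, 0], [0, 0, 0, -0.07, 0, 0, 0], [0, 0, 0, -0.11, 0, 0, 0], [0, 0, 0, -0.135, 0, 0, 0], [0, 0, 0, -0.135, 0, 0, 0], [0, 0, 0, -0.135, 0, 0, 0]]

```text
time_s: 3.6
eef_pos: [0.5526, 0.2378, 0.1979]
eef_rot: [0.304, 0.953, 0.001, 0.001]
force: [0.4, 0.6, 0.4]
finger_gap: 0.0001
```

Run:
```python
from h import *
cap('scene','s2')
im=cv2.imread('pics/s2.png')
cv2.imwrite('pics/s2c.png',cv2.resize(im[150:250,200:340],None,fx=5.5,fy=5.5,interpolation=cv2.INTER_CUBIC))
```

```text
(no output)
```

View pics/s2c.png

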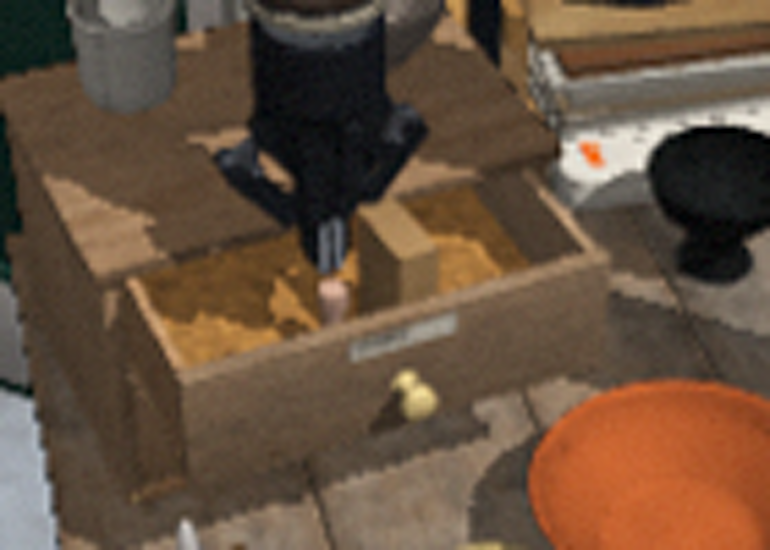

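>>> play_rows:
  moves:
    - [[0, -0.006, -0.008, 0, 0, 0, 0], [0, -0.01, -0.014, 0, 0, 0, 0], [0, -0.012, -0.018, 0, 0, 0, 0], [0, -0.015, -0.021, 0, 0, 0, 0], [0, -0.017, -0.025, 0, 0, 0, 0], [0, -0.02, -0.028, 0, 0, 0, 0], [0, -0.02, -0.028, 0, 0, 0, 0]]

```text
time_s: 4.53
eef_pos: [0.5321, 0.2084, 0.1963]
eef_rot: [0.304, 0.953, -0.0, -0.0]
force: [0.4, -0.3, -0.6]
finger_gap: -0.0002
```

Run:
```python
from h import *
cap('scene','s3')
im=cv2.imread('pics/s3.png')
cv2.imwrite('pics/s3c.png',cv2.resize(im[150:250,200:340],None,fx=5.5,fy=5.5,interpolation=cv2.INTER_CUBIC))
```

```text
(no output)
```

View pics/s3c.png

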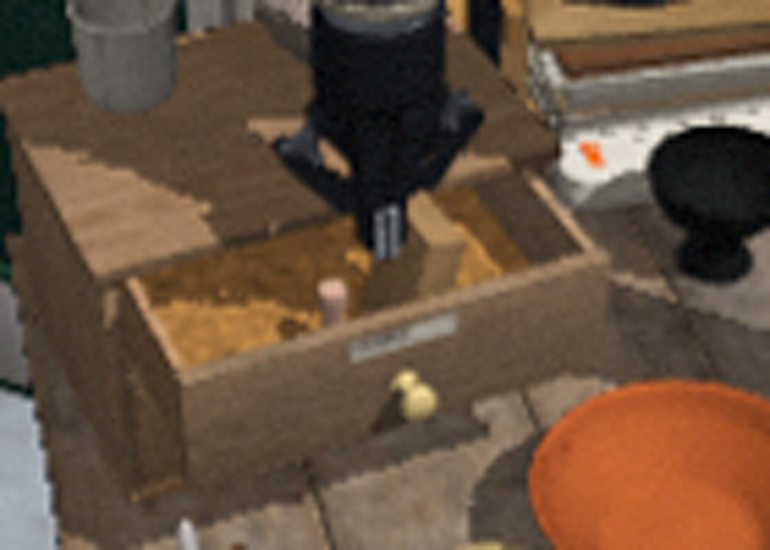

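>>> play_rows:
  moves:
    - [[0, -0.002, -0.003, 0, 0, 0, 0], [0, -0.004, -0.006, 0, 0, 0, 0], [0, -0.006, -0.008, 0, 0, 0, 0], [0, -0.008, -0.011, 0, 0, 0, 0], [0, -0.01, -0.014, 0, 0, 0, 0], [0, -0.01, -0.014, 0, 0, 0, 0], [0, -0.01, -0.014, 0, 0, 0, 0]]

```text
time_s: 5.45
eef_pos: [0.5223, 0.1948, 0.1964]
eef_rot: [0.304, 0.953, 0.0, 0.0]
force: [-0.3, -0.1, -0.2]
finger_gap: 0.0001
```

Run:
```python
from h import *
cap('scene','s4')
im=cv2.imread('pics/s4.png')
cv2.imwrite('pics/s4c.png',cv2.resize(im[150:250,200:340],None,fx=5.5,fy=5.5,interpolation=cv2.INTER_CUBIC))
```

```text
(no output)
```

View pics/s4c.png

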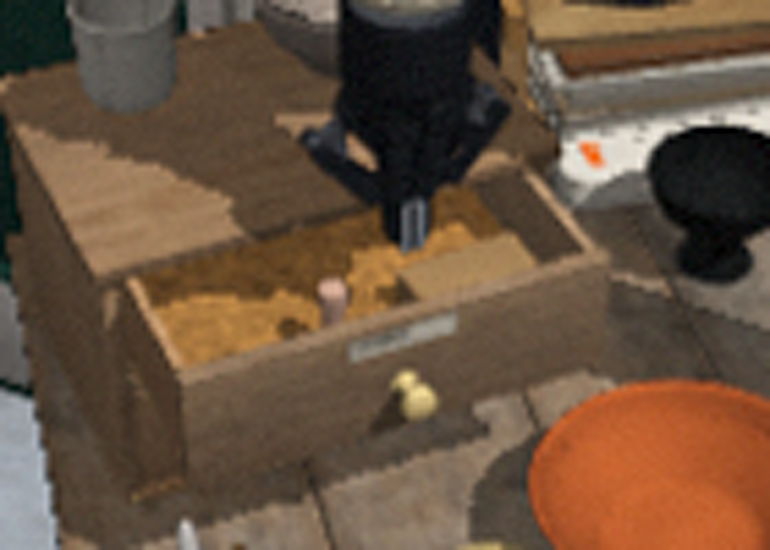

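>>> play_rows:
  moves:
    - [[0, 0, 0, 0.04, 0, 0, 0], [0, 0, 0, 0.09, 0, 0, 0], [0, -0.015, 0.015, 0.11, -3, -4, 0], [0, -0.04, 0.04, 0.11, -7, -10, 0], [0, -0.07, 0.075, 0.11, -11, -15, 0], [0, -0.103, 0.107, 0.11, -14.5, -20.4, 0], [0, -0.103, 0.107, 0.07, -14.5, -20.4, 0], [0, -0.103, 0.107, 0.03, -14.5, -20.4, 0], [0, -0.103, 0.107, -0.02, -14.5, -20.4, 0], [0, -0.103, 0.107, -0.058, -14.5, -20.4, 0], [0, -0.103, 0.107, -0.058, -14.5, -20.4, 0], [0, -0.103, 0.107, -0.058, -14.5, -20.4, 0]]

```text
time_s: 7.0
eef_pos: [0.4199, 0.3023, 0.1395]
eef_rot: [0.297, 0.93, -0.065, 0.207]
force: [0.2, -0.5, -0.7]
finger_gap: -0.0002
```

Run:
```python
from h import *
cap('scene','s5');cap('top','t5')
for q in('drawer_knob','packet_center','stamp_center'): lm(q,'scene');lm(q,'top')
a=cv2.imread('pics/s5.png')[150:250,190:330];b=cv2.imread('pics/t5.png')[150:250,200:340]
cv2.imwrite('pics/c5.png',np.vstack([cv2.resize(a,None,fx=4.2,fy=3*1.0,interpolation=cv2.INTER_CUBIC),cv2.resize(b,None,fx=4.2,fy=3,interpolation=cv2.INTER_CUBIC)]))
```

```text
drawer_knob scene 0.89 [0.4676 0.2682 0.1428] [277. 224.]
drawer_knob scene 0.43 [0.5689 0.1957 0.1943] [262. 190.]
drawer_knob top 0.71 [0.4719 0.2715 0.1479] [254. 231.]
packet_center scene 0.59 [0.3199 0.6035 0.0313] [260. 345.]
packet_center scene 0.57 [0.4959 0.1543 0.1417] [286. 203.]
packet_center scene 0.41 [0.4055 0.2842 0.0036] [290. 264.]
packet_center top 0.78 [0.4973 0.1527 0.1416] [290. 211.]
packet_center top 0.62 [0.319  0.6078 0.0312] [162. 321.]
stamp_center scene 0.57 [0.5501 0.2351 0.1534] [261. 208.]
stamp_center top 0.49 [0.5529 0.237  0.1526] [257. 200.]
stamp_center top 0.24 [0.469  0.2709 0.1471] [254. 232.]
```

View pics/c5.png

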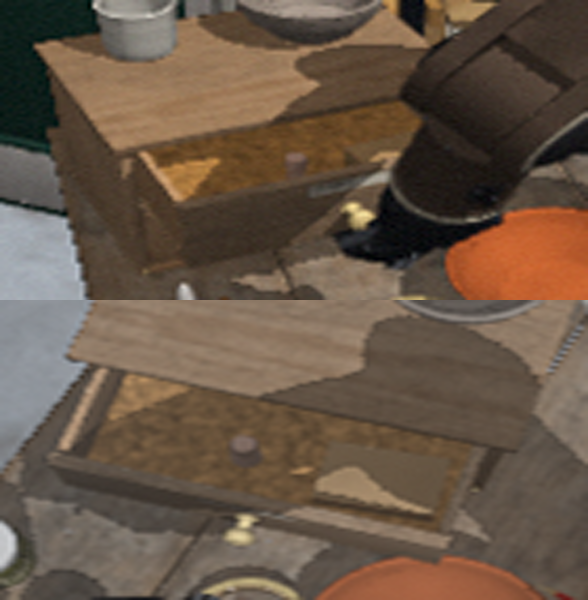

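>>> play_rows:
  moves:
    - [[0, 0.012, -0.009, 0, 0, 0, 0], [0, 0.024, -0.017, 0, 0, 0, 0], [0, 0.033, -0.023, 0, 0, 0, 0], [0, 0.036, -0.025, 0, 0, 0, 0], [0, 0.038, -0.027, 0, 0, 0, 0], [0, 0.04, -0.028, 0, 0, 0, 0], [0, 0.042, -0.03, 0, 0, 0, 0], [0, 0.045, -0.032, 0, 0, 0, 0], [0, 0.048, -0.034, 0, 0, 0, 0], [0, 0.051, -0.036, 0, 0, 0, 0], [0, 0.055, -0.039, 0, 0, 0, 0], [0, 0.059, -0.042, 0, 0, 0, 0]]

```text
time_s: 8.9
eef_pos: [0.4786, 0.2596, 0.1383]
eef_rot: [0.297, 0.93, -0.066, 0.206]
force: [-0.9, 0.6, -0.1]
finger_gap: 0.0003
```

Run:
```python
from h import *
cap('scene','s6');cap('top','t6')
print(manip.get_obs()['force'])
for q in('drawer_knob','packet_center','stamp_center'): lm(q,'scene');lm(q,'top')
a=cv2.imread('pics/s6.png')[150:250,190:330];b=cv2.imread('pics/t6.png')[150:250,200:340]
cv2.imwrite('pics/c6.png',np.vstack([cv2.resize(a,None,fx=4.2,fy=3*1.0,interpolation=cv2.INTER_CUBIC),cv2.resize(b,None,fx=4.2,fy=3,interpolation=cv2.INTER_CUBIC)]))
```

```text
[ 0.87800593 -0.06640768 -0.05558873]
drawer_knob scene 0.63 [0.486  0.2504 0.1433] [275. 219.]
drawer_knob top 0.72 [0.4873 0.2578 0.145 ] [257. 224.]
packet_center scene 0.76 [0.3148 0.6063 0.0294] [261. 347.]
packet_center top 0.74 [0.5139 0.1373 0.1418] [294. 204.]
packet_center top 0.63 [0.3203 0.6062 0.0341] [163. 320.]
packet_center top 0.29 [0.5944 0.1782 0.1332] [272. 183.]
stamp_center scene 0.55 [0.57   0.2205 0.1517] [258. 204.]
stamp_center top 0.58 [0.5716 0.222  0.1534] [260. 193.]
```

View pics/c6.png

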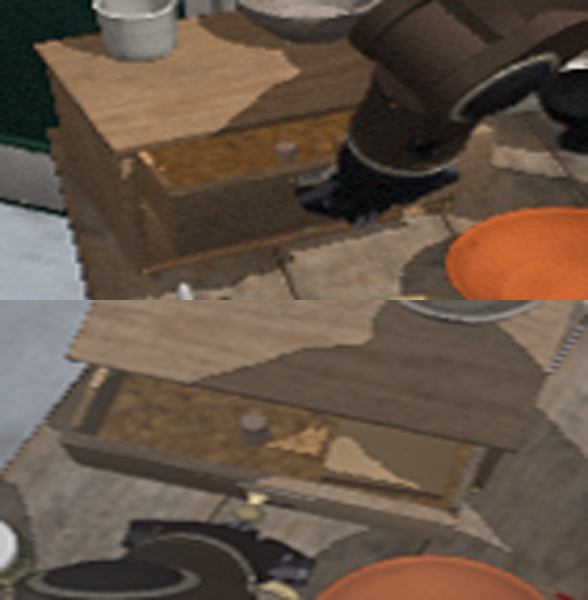

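>>> play_rows:
  moves:
    - [[0, 0.003, -0.002, 0, 0, 0, 0], [0, 0.006, -0.004, 0, 0, 0, 0], [0, 0.009, -0.007, 0, 0, 0, 0], [0, 0.013, -0.009, 0, 0, 0, 0], [0, 0.016, -0.012, 0, 0, 0, 0], [0, 0.02, -0.014, 0, 0, 0, 0], [0, 0.024, -0.017, 0, 0, 0, 0], [0, 0.028, -0.02, 0, 0, 0, 0], [0, 0.032, -0.023, 0, 0, 0, 0], [0, 0.035, -0.025, 0, 0, 0, 0], [0, 0.038, -0.027, 0, 0, 0, 0], [0, 0.041, -0.029, 0, 0, 0, 0]]

```text
time_s: 10.8
eef_pos: [0.5194, 0.2305, 0.1383]
eef_rot: [0.297, 0.93, -0.066, 0.206]
force: [-1.6, 0.8, 0.8]
finger_gap: 0.0
```

Run:
```python
from h import *
cap('scene','s7');cap('top','t7')
print(manip.get_obs()['force'])
for q in('drawer_knob','stamp_center','chest_lip'): lm(q,'scene');lm(q,'top')
a=cv2.imread('pics/s7.png')[150:250,190:330];b=cv2.imread('pics/t7.png')[150:250,200:340]
cv2.imwrite('pics/c7.png',np.vstack([cv2.resize(a,None,fx=4.2,fy=3*1.0,interpolation=cv2.INTER_CUBIC),cv2.resize(b,None,fx=4.2,fy=3,interpolation=cv2.INTER_CUBIC)]))
```

```text
[-0.63802898 -0.05378914  0.02498747]
drawer_knob scene 0.68 [0.5242 0.2261 0.1444] [269. 211.]
drawer_knob top 0.64 [0.5307 0.2278 0.1483] [262. 207.]
chest_lip scene 0.56 [0.5709 0.1994 0.1963] [261. 190.]
chest_lip top 0.89 [0.5752 0.1908 0.1914] [269. 185.]
```

View pics/c7.png

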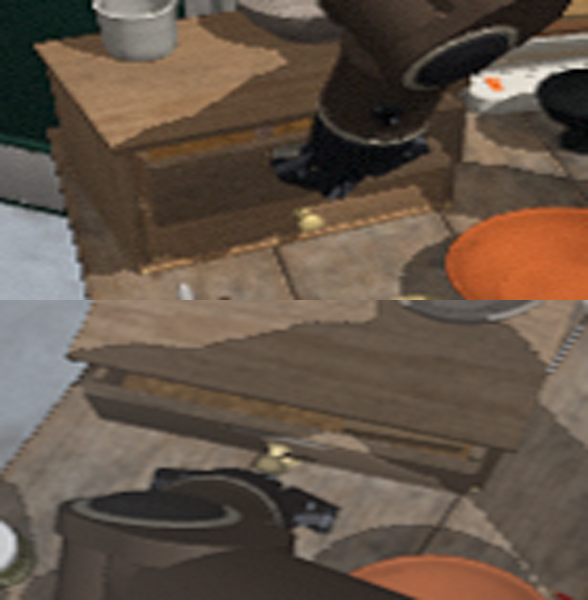

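>>> play_rows:
  moves:
    - [[0, 0.003, -0.002, 0, 0, 0, 0], [0, 0.006, -0.004, 0, 0, 0, 0], [0, 0.009, -0.007, 0, 0, 0, 0], [0, 0.012, -0.009, 0, 0, 0, 0], [0, 0.015, -0.011, 0, 0, 0, 0], [0, 0.018, -0.013, 0, 0, 0, 0], [0, 0.02, -0.014, 0, 0, 0, 0], [0, 0.022, -0.015, 0, 0, 0, 0], [0, 0.023, -0.0165, 0, 0, 0, 0], [0, 0.0245, -0.0175, 0, 0, 0, 0]]

```text
time_s: 12.45
eef_pos: [0.5438, 0.2133, 0.1383]
eef_rot: [0.297, 0.93, -0.066, 0.206]
force: [0.1, 2.1, 0.4]
finger_gap: 0.0002
```

Not yet at the stop; creep on.

>>> play_rows:
  moves:
    - [[0, 0.001, -0.0007, 0, 0, 0, 0], [0, 0.002, -0.0014, 0, 0, 0, 0], [0, 0.003, -0.002, 0, 0, 0, 0], [0, 0.004, -0.003, 0, 0, 0, 0]]

```text
time_s: 12.95
eef_pos: [0.5479, 0.2102, 0.1383]
eef_rot: [0.297, 0.93, -0.066, 0.206]
force: [-0.2, 1.5, 1.1]
finger_gap: 0.0002
```

Run:
```python
from h import *
cap('scene','s8');cap('top','t8')
lm('drawer_knob','scene');lm('drawer_knob','top')
a=cv2.imread('pics/s8.png')[150:250,190:330];b=cv2.imread('pics/t8.png')[150:250,200:340]
cv2.imwrite('pics/c8.png',np.vstack([cv2.resize(a,None,fx=4.2,fy=3*1.0,interpolation=cv2.INTER_CUBIC),cv2.resize(b,None,fx=4.2,fy=3,interpolation=cv2.INTER_CUBIC)]))
```

```text
drawer_knob scene 0.67 [0.5539 0.2077 0.1445] [264. 205.]
drawer_knob top 0.67 [0.5559 0.2076 0.1484] [266. 197.]
```

View pics/c8.png

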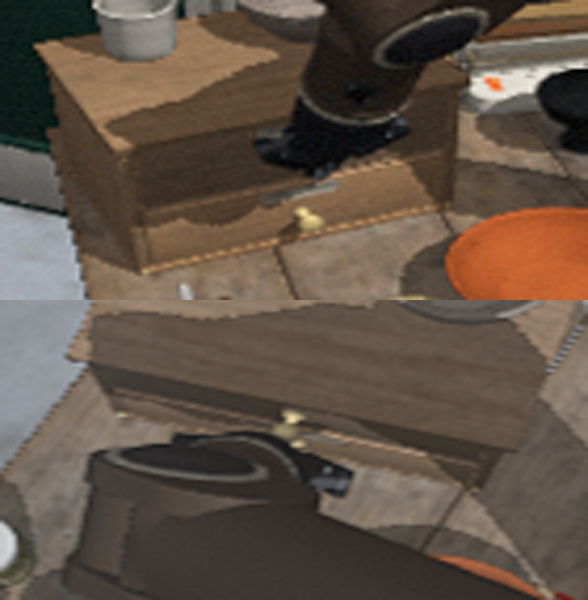

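>>> play_rows:
  moves:
    - [[0, 0.001, -0.0007, 0, 0, 0, 0], [0, 0.002, -0.0014, 0, 0, 0, 0], [0, 0.0025, -0.0018, 0, 0, 0, 0], [0, 0.0025, -0.0018, 0, 0, 0, 0]]

```text
time_s: 13.65
eef_pos: [0.5484, 0.21, 0.1381]
eef_rot: [0.296, 0.93, -0.066, 0.205]
force: [-12.2, 5.2, 8.4]
finger_gap: 0.0
```

>>> play_rows:
  moves:
    - [[0, -0.004, 0.003, 0, 0, 0, 0], [0, -0.02, 0.014, 0, 0, 0, 0], [0, -0.05, 0.036, 0, 0, 0, 0], [0, -0.085, 0.06, 0.02, 0, 0, 0], [0, -0.11, 0.08, 0.06, 0, 0, 0], [0, -0.14, 0.1, 0.1, 0, 0, 0], [0, -0.17, 0.12, 0.14, 0, 0, 0], [0, -0.2, 0.15, 0.16, 0, 0, 0], [0, -0.23, 0.19, 0.16, 0, 0, 0], [0, -0.23, 0.19, 0.16, 0, 0, 0]]

```text
time_s: 14.9
eef_pos: [0.3177, 0.4016, 0.298]
eef_rot: [0.294, 0.931, -0.065, 0.206]
force: [0.7, -0.5, 0.4]
finger_gap: 0.0
```

Run:
```python
from h import *
cap('scene','s9');cap('top','t9')
for c in('scene','top'):
    for q in('drawer_knob','bisque_cup','masking_tape','glaze_jar','black_cup'): lm(q,c)
print(manip.get_obs()['force'])
a=cv2.imread('pics/s9.png')[150:250,190:330];b=cv2.imread('pics/t9.png')[150:250,200:340]
cv2.imwrite('pics/c9.png',np.vstack([cv2.resize(a,None,fx=4.2,fy=3*1.0,interpolation=cv2.INTER_CUBIC),cv2.resize(b,None,fx=4.2,fy=3,interpolation=cv2.INTER_CUBIC)]))
```

```text
drawer_knob scene 0.82 [0.5537 0.2058 0.1442] [264. 205.]
bisque_cup scene 0.89 [ 0.4311  0.4112 -0.003 ] [264. 288.]
masking_tape scene 0.74 [0.4092 0.2834 0.0026] [289. 263.]
drawer_knob top 0.58 [0.558  0.208  0.1446] [266. 197.]
bisque_cup top 0.9 [ 0.4317  0.4128 -0.0033] [217. 265.]
masking_tape top 0.55 [ 0.4164  0.2817 -0.0008] [258. 257.]
glaze_jar top 0.97 [ 3.250e-01 -1.942e-01  2.000e-04] [409. 239.]
glaze_jar top 0.17 [ 0.6542  0.1362 -0.0031] [279. 176.]
black_cup top 0.8 [ 0.4502 -0.1173 -0.0021] [372. 210.]
[-0.3818667   1.00963922 -0.18701201]
```

View pics/c9.png

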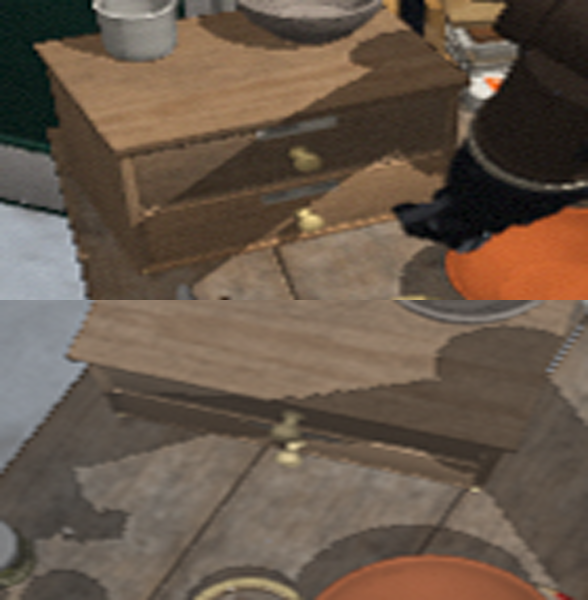

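View pics/s9.png

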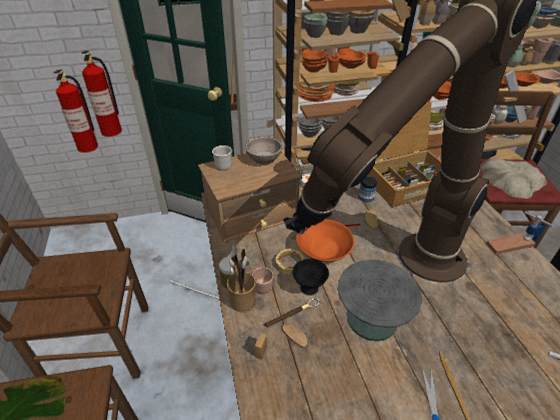

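Run:
```python
from h import *
def P(c):
    p=vision.camera_params(c);return np.array(p["camera_matrix"])@np.array(p["extrinsics"])[:3]
for n,s,t in(('up',(262.4,202.7),(268.8,190.7)),('low',(263.3,223),(268.8,201))):
    X=cv2.triangulatePoints(P('scene'),P('top'),np.array(s).reshape(2,1),np.array(t).reshape(2,1));print(n,(X[:3]/X[3]).ravel().round(4))
for n in('s9','t9'):
    im=cv2.imread(f'pics/{n}.png');c=im[165:240,210:310]
    cv2.imwrite(f'pics/{n}z.png',cv2.resize(c,None,fx=7.8,fy=7.8,interpolation=cv2.INTER_CUBIC))
```

```text
up [0.5724 0.193  0.137 ]
low [0.5673 0.197  0.0464]
```

View pics/s9z.png

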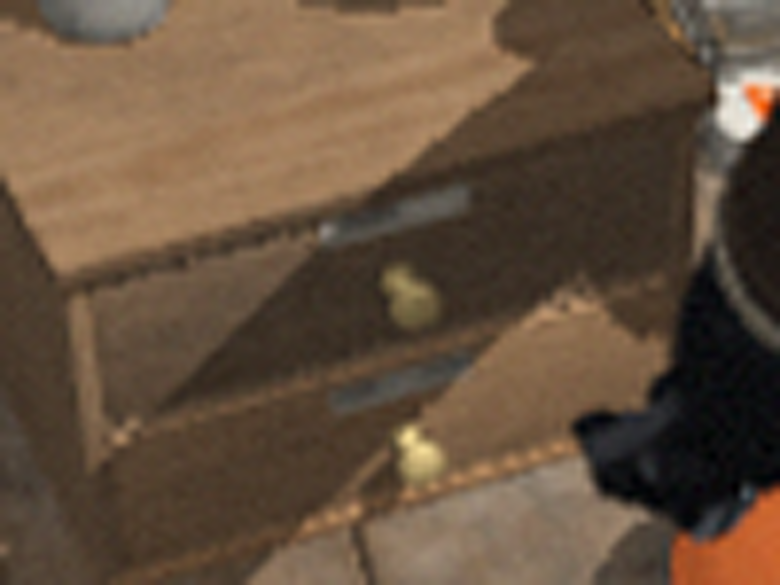

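```bash
python3 -c "
from plant import manip
print(manip.finish_job())"
```

```text
the job is handed in; nothing more can be done
None
```

I tipped the packet away from the stamp so it lies flat, then pushed the upper drawer shut by its knob. The job was handed in at about 15 s, with the arm clear of everything.

**Which packet:** there were two candidates. One was the box in the drawer, at scene pixel (272, 204). The other was a small block on the table, at (261, 346). The larger one, standing on end in the drawer with the stamp to its left, fitted the description.

**Packet and stamp:** with the closed fingertips near the packet's top, I pushed it to the right. Both cameras then put its centre at 0.142 m, which matches lying flat (128 + 13 mm). The stamp was still standing and moving with the drawer when about 70 mm remained. After that the chest hid both, so I could not check them once the drawer was shut.

**Drawer:** I pushed the knob slowly with tilted fingers until it met a firm stop at about 15 N. The triangulated upper knob came out about 6 mm deeper than the shut lower one, which is within pixel error. The stop and the picture both show the drawer shut.

**Crockery and jars:** the bisque cup, tape, glaze jar and black cup were found within about 4 mm of where they started, which is the finder's own accuracy. The glaze jar and black cup were re-found in only one of the two cameras. The bowl and cup on the chest look untouched.

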